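# Hang the keyhole hook plate on the studio board

### The job

Take the blue hook plate out of the slotted wooden block and hang it on the brass-headed screw of the upright board, hooks facing outwards: pass the round end of its keyhole over the screw head, then slide the plate down until the narrow slot sits fully home on the screw. Leave it hanging upright and flat against the board, work gently by feel (never press the plate against the screw or board with more than about 20 N), and leave the tin, jar and brush where they are.

Things in the scene. Friction and masses are not known exactly. Their poses are not given: they have to be found in the camera images.
- plate: Blue metal plate, 0.16 kg, upright in the block: 8 mm thick (x), 80 wide (y), 100 tall (z), plus a 36 wide, 45 tall, 8 thick grip tab on top. Origin: centre of underside; +x is its front, with two hooks sticking out 38 mm (y +-26, 32 to 50 mm up). Keyhole right through: eight-sided opening 14 across, centre 55 mm up; 45 degree shoulders lead up into a slot 8 wide, closed end 80 mm up.
- tab (a point): Point in the middle of the plate's thickness, on the grip tab, 130 mm above the underside (15 mm below the top edge): where to pinch the plate from above, fingers closing along the plate's x. Axes as the plate.
- hole (a point): Centre of the keyhole's 14 mm opening, on the back face of the plate (x = -4 mm of the plate), 55 mm above the underside. Axes as the plate.
- slot_end (a point): On the back face of the plate, 77 mm above the underside (22 mm above the opening's centre): where the screw's axis lies when the slot is fully home. Axes as the plate.
- board: Fixed upright board, 240 mm wide (y), 170 tall, 18 thick, on feet 16 high. Its face looks along +x, away from the robot; origin: on the table under the middle of the face. A brass-headed screw stands square out of the face, 150 mm up, clamped tight in a flush rail: shank 6 dia, 11 long from face to head; head 11 dia, 4 thick. Its place along the rail is not measured: see rail_mid.
- rail_mid (a point): Middle of the rail on the board's face, 150 mm above the table. The screw's axis is at this height but clamped anywhere up to 14 mm to either side of this point along y. x points out of the face, y along the rail, z up.
- block: Fixed wooden block, 80 mm (x) by 120 mm (y), 30 mm high, with a slot along its y, 10 mm wide, 84 mm long and 20 mm deep, in which the plate stands; origin: centre of its underside.
- tin: Bystander: closed yellow tin, 72 mm diameter, 110 mm high; origin: centre of its underside.
- jar: Bystander: small amber jar with red cap, 54 mm diameter, 55 mm high, behind the board; origin: centre of its underside.
- brush: Bystander: brush 170 mm long lying on the table; origin under its middle.

How it is judged:
By the outcome, as a careful person would: the job done as asked, in the order asked, and still so for the second after the job is handed in, with the robot touching nothing.
It also fails if it takes over 72 s, if anything falls off the work surface, if the arm or the gripper's body presses on something with over 40 N, if the wrist force passes 120 N, or if a joint passes its speed limit or range.

### The arm

A 7-joint arm with a two-finger parallel gripper is mounted at the origin on the work surface. World frame = base frame: x ahead of the robot, y to its left, z up, the work surface at z = 0. Lengths are in m, angles in rad, forces in N, time in s.
With the tool pointing down it reaches from about 0.4 to 0.85 m from the base axis. Payload 4.5 kg.
Tool frame: the origin (TCP) lies at the very end of the fingers, on their centre line; the grasp point (between the pads) lies 19 mm behind it (grip_point_offset is the distance from the TCP to the grasp point, in m); z points along the fingers, y is the line along which they close (so a half turn about z gives the same grasp; the last joint's range is limited). The gripper opens to 88 mm and grips with 3 to 60 N. Pads are 18 mm wide; open, the fingers measure 123 mm over their backs; the gripper's body (75 mm by 187 mm) begins 45 mm behind the grasp point.
Start: joints at [1.156, 0.689, -0.195, 1.565, 0.157, 0.902, -0.215], TCP at [0.271, -0.563, 0.239] pointing down, gripper open.
Joint ranges: [-3.01, 3.01], [-0.46, 2.08], [-1.47, 1.51], [0.13, 2.56], [-1, 4.14], [0.04, 2.09], [-2.66, 2.66]. Speed limits (rad/s): [2.57, 2.57, 3.14, 3.14, 3.14, 3.14, 3.14].

### API

Orientations are given as a unit quaternion [x, y, z, w].
In Python, from plant import get_state, snapshot, camera_params, finish_job, grip_point_offset gives the robot as it stands.
- The arm moves only by the shell command python3 -m handwheel 'ROWS' [FORCE]. ROWS is a JSON list of rows, 1 to 10 of them, each of 7 numbers: the opening from 0.0 (shut) to 1.0 (fully open), then dx, dy, dz in m, then a rotation vector rx, ry, rz in rad; each row is the pose to reach, as a shift and turn from the pose commanded when the command began, along the tool's axes at that moment; what a row does not reach only later rows make up. A row lasts 1/10 s, in which the tool goes at most 0.05 m and 0.15 rad, less where a joint would pass 70% of its speed; a pose out of reach is approached as far as the arm can. The fingers move at their own pace and stop on an object; FORCE is the grip in N (left out, the last holds). Time passes only in rows, so rows that do not move let the fingers close. It prints the time, the measured TCP pose, the force, the opening and the grip force at its end.
- get_state(): the state, without advancing time (a new reading comes with each control period).
- snapshot(name): name is "scene" or "top" or "wrist"; returns (picture, depth): 420x560x3 uint8, red, green, blue; 420x560 float32, m along the optical axis (not along the pixel's ray), 0 where there is no reading.
- camera_params(name): a dict with "fx", "fy", "cx", "cy" (pixels), "k1" (the pictures are not rectified: a ray, as slopes to the right and down, at radius r is drawn at 1 + k1 r^2 times it, then the intrinsics apply), "rvec" (rotation vector, rad) and "tvec" (3), from world to camera coordinates, as OpenCV has them. Camera axes: x right, y down, z forward; pixel columns grow to the right and rows downward; lengths in m; the calibration is good to about 2 mm. A picture is of the moment at which its call begins: read the wrist's pose just before it. camera_params takes no time and is no camera call; for the wrist camera it gives the pose at the moment of the call.
- finish_job(): hands the job in; it is judged then, once.
The state is a dict: "clock": time; "q": joint angles; "qd": joint speeds; "joint_torque": joint torques, N m; "tool_pos": TCP position; "eef_rot": TCP orientation; "contact_force": force on the tool from outside, world axes, zero at the start; "moment": the same for the moment, N m; "opening": opening from 0.0 (shut) to 1.0 (fully open); "finger_force": force on a finger pad.
Only numpy, scipy, OpenCV 4.12 (cv2) and the standard library are available. Lean on these libraries where they do the work, as an engineer would, in place of code of your own. Each camera call takes 0.05 s, during which the arm holds its last target. There are 200 camera calls.

## Working session

There is one attempt and no reset: what is moved stays moved. The work goes in short steps, Python scripts to look and compute and a shell command to move; the robot and the scene stay as the last step left them, time stands still between calls to the robot, and variables do not carry over. Pictures are saved under pics/ and viewed, at most 10 in all, crops included, and the job is handed in when it is done.

```bash
ls; mkdir -p pics
python3 - <<'E'
from plant import *
import cv2,numpy as np
s=get_state();print({k:np.round(v,3).tolist() for k,v in s.items()},grip_point_offset)
for n in("scene","top"):
    p,d=snapshot(n);np.savez(f"pics/{n}0.npz",p=p,d=d,**{k:v for k,v in camera_params(n).items()})
    cv2.imwrite(f"pics/{n}0.png",p[:,:,::-1]);print(n,camera_params(n))
E
```

```text
pics
{'clock': 0.0, 'q': [1.156, 0.69, -0.195, 1.566, 0.157, 0.902, -0.215], 'qd': [0.001, 0.0, 0.0, 0.002, 0.0, -0.001, -0.0], 'joint_torque': [0.001, -52.756, -1.267, -15.342, -0.053, 0.007, 0.0], 'tool_pos': [0.271, -0.563, 0.238], 'eef_rot': [0.975, 0.223, -0.0, -0.001], 'contact_force': [1.213, 0.373, -0.708], 'moment': [-0.044, 0.01, 0.014], 'finger_force': 0.0, 'opening': 0.998} 0.0187
scene {'fx': 397.0994875686419, 'fy': 397.0994875686419, 'cx': 285.02134103882213, 'cy': 208.6661994674806, 'k1': -0.061475095425130924, 'rvec': array([ 1.85513106,  1.40431388, -0.67907843]), 'tvec': array([-0.17416134, -0.24620501,  1.43722077])}
top {'fx': 532.864579670496, 'fy': 532.864579670496, 'cx': 285.4533266945172, 'cy': 212.42007400870276, 'k1': -0.10393328471232563, 'rvec': array([ 2.11554494, -2.14545575,  0.15439811]), 'tvec': array([0.01332939, 0.58288564, 1.19961888])}
```

View pics/scene0.png

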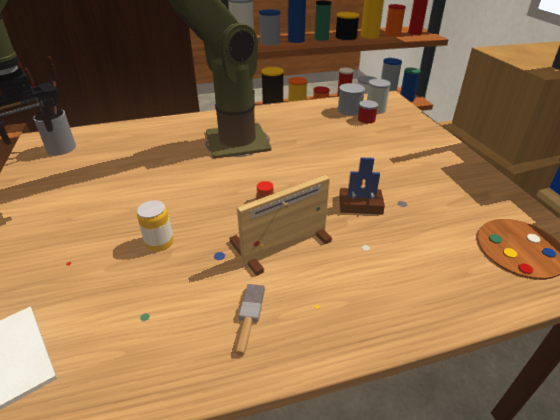

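View pics/top0.png

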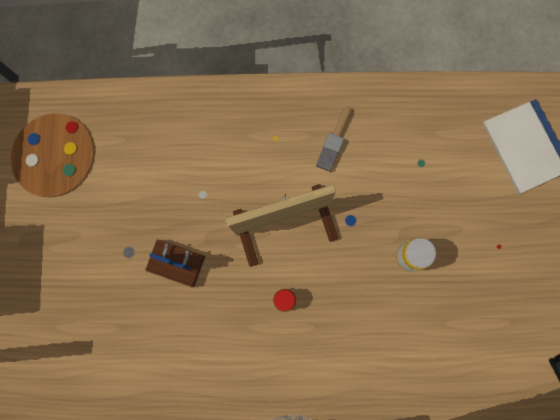

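The scene view shows the board with the rail at about (285,200), the plate in the block at (365,180), the tin at (155,225), the jar at (265,188) and the brush at (250,320). In the top view the board's top edge runs (232,220)–(335,195) with the screw near (285,197), and the plate is at (170,262) with its hooks pointing up, away from the robot.

```bash
cat > h.py <<'E'
import numpy as np,cv2
from scipy.spatial.transform import Rotation as R
def load(n):
    z=np.load(f"pics/{n}.npz");return z["p"],z["d"],z
def cloud(d,c):
    h,w=d.shape;v,u=np.mgrid[:h,:w]
    return rays(np.stack([u,v],-1).reshape(-1,2).astype(float),c,d.reshape(-1)).reshape(h,w,3)
def K(c): return np.array([[c["fx"],0,c["cx"]],[0,c["fy"],c["cy"]],[0,0,1.]]),np.array([float(c["k1"]),0,0,0,0])
def rays(uv,c,depth):
    k,D=K(c);n=cv2.undistortPoints(np.asarray(uv,float).reshape(-1,1,2),k,D).reshape(-1,2)
    P=np.c_[n,np.ones(len(n))]*np.asarray(depth).reshape(-1,1)
    return (P-c["tvec"])@R.from_rotvec(c["rvec"]).as_matrix()
def proj(P,c):
    k,D=K(c);return cv2.projectPoints(np.asarray(P,float).reshape(-1,1,3),c["rvec"],c["tvec"],k,D)[0].reshape(-1,2)
def onplane(uv,c,p0,n):
    C=rays([[0,0]],c,[0])[0];d=rays(uv,c,np.ones(len(uv)))-C
    return C+d*(((np.asarray(p0)-C)@n)/(d@n))[:,None]
E
python3 - <<'E'
from h import *
p,d,c=load("top0");X=cloud(d,c);hsv=cv2.cvtColor(p,cv2.COLOR_RGB2HSV)
def rect(m,z,name):
    uv=np.argwhere(m)[:,::-1].astype(float)
    P=onplane(uv,c,[0,0,z],np.array([0,0,1.]))[:,:2]
    r=cv2.minAreaRect((P*1000).astype(np.float32));print(name,len(P),np.round(r[0],1),np.round(r[1],1),round(r[2],2),"meanz",np.median(X[m][:,2]))
    return r
table=X[...,2][(d>0)];print("table z",np.median(table[table<.02]))
roi=np.zeros(d.shape,bool);roi[180:240,220:345]=1
rect(roi&(X[...,2]>.176)&(X[...,2]<.2)&(d>0),.186,"boardtop")
roi[:]=0;roi[230:290,140:210]=1
rect(roi&(X[...,2]>.15)&(X[...,2]<.165),.155,"tabtop")
rect(roi&(X[...,2]>.10)&(X[...,2]<.12)&(hsv[...,0]>95)&(hsv[...,0]<130)&(hsv[...,1]>100),.110,"plate shoulder")
rect(roi&(X[...,2]>.022)&(X[...,2]<.037),.03,"block")
p,d,c=load("scene0");X=cloud(d,c);hsv=cv2.cvtColor(p,cv2.COLOR_RGB2HSV)
roi=np.zeros(d.shape,bool);roi[150:220,330:400]=1
m=roi&(hsv[...,0]>95)&(hsv[...,0]<130)&(hsv[...,1]>90)
Q=X[m];print("plate scene",len(Q),Q.min(0),Q.max(0))
o=cv2.resize(p[170:240,220:350],None,fx=6,fy=6,interpolation=cv2.INTER_CUBIC)
cv2.imwrite("pics/c1.png",o[:,:,::-1])
roi[:]=0;roi[180:270,230:335]=1
m=roi&(X[...,2]>.05)&(X[...,2]<.18)&(d>0)
Q=X[m];cen=Q.mean(0);n=np.linalg.svd(Q-cen,full_matrices=0)[2][2];r=(Q-cen)@n
Q=Q[abs(r)<.006];cen=Q.mean(0);n=np.linalg.svd(Q-cen,full_matrices=0)[2][2];print("face",cen,n,len(Q),((Q-cen)@n).std())
E
```

```text
table z -6.5852423088870364e-06
boardtop 5 [567.5  32.6] [ 14.1 165.2] 21.24 meanz 0.17647927991150586
tabtop 66 [469.3 268.7] [37.2  7.9] 70.28 meanz 0.15520487099059538
plate shoulder 51 [469.7 268.4] [80.1  7. ] 70.41 meanz 0.10949938363299917
block 1412 [469.9 269.5] [121.4  80.2] 69.36 meanz 0.03021337456084186
plate scene 75 [0.46047163 0.2337034  0.07247591] [0.48786136 0.3042481  0.15757354]
face [0.59182143 0.00792145 0.12632707] [ 0.91782368  0.2976467  -0.26269018] 562 0.0021927878177807098
```

View pics/c1.png

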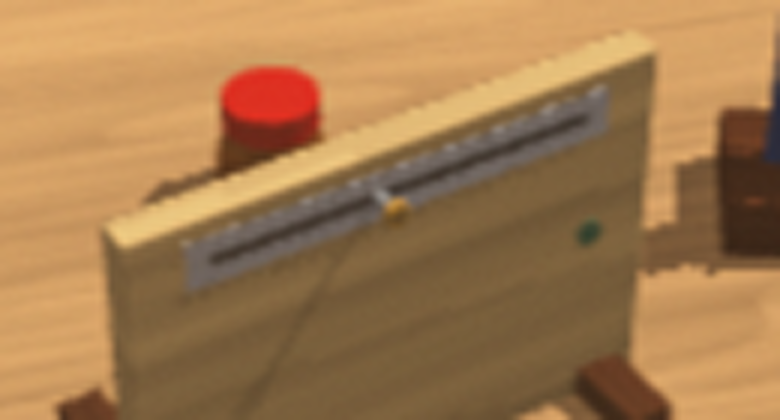

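The crop shows the brass head at crop (395,208), i.e. scene pixel (285.8,204.7), with the rail ends at crop (185,265) and (605,108).

Run:
```python
from h import *
p,d,c=load("top0");X=cloud(d,c)
roi=np.zeros(d.shape,bool);roi[180:240,220:345]=1
z=X[...,2][roi];print("z hist",np.histogram(z,bins=np.arange(.1,.2,.005)))
zt=np.median(z[(z>.16)&(z<.195)]);m=roi&(abs(X[...,2]-zt)<.006)
uv=np.argwhere(m)[:,::-1].astype(float);P=onplane(uv,c,[0,0,zt],np.array([0,0,1.]))[:,:2]
r=cv2.minAreaRect((P*1000).astype(np.float32));print(zt,len(P),r)
b=cv2.boxPoints(r)/1000;print(b)
L=max(r[1]);e=[b[(i+1)%4]-b[i] for i in range(4)];y=max(e,key=np.linalg.norm);y=y/np.linalg.norm(y);y*=np.sign(y[1]);xx=np.array([y[1],-y[0]])
print("x axis",xx,np.degrees(np.arctan2(xx[1],xx[0])))
fc=np.array(r[0])/1000+xx*.009;n=np.array([*xx,0.]);print("face centre",fc)
# screw: brass pixels, scene -> plane of head front (15 mm out)
ps,ds,cs=load("scene0");hsv=cv2.cvtColor(ps,cv2.COLOR_RGB2HSV)
s=ps[198:212,278:294].astype(int);hs=hsv[198:212,278:294]
mm=(hs[...,1]>150)&(hs[...,2]>140);u=np.argwhere(mm)[:,::-1]+[278,198];print("brass",len(u),u.mean(0))
for off in(.013,.015):
    S=onplane([u.mean(0)],cs,[*(fc+xx*off),.15],n)[0];print(off,S,"along y from mid",(S[:2]-fc)@y)
# rail ends / top view screw
ends=onplane([[250.8,214.2],[320.8,188]],cs,[*fc,.15],n);print("rail ends",ends,[(q[:2]-fc)@y for q in ends])
Xs=cloud(ds,cs);Q=Xs[200:235,245:325].reshape(-1,3);print("face depth off",np.percentile((Q[:,:2]-fc)@xx,[10,50,90]))
print("face corner proj",proj([[*(fc+y*a),zz] for a in(-.12,.12) for zz in (zt,)],cs))
o=cv2.resize(p[180:245,220:345],None,fx=6,fy=6,interpolation=cv2.INTER_CUBIC);cv2.imwrite("pics/c2.png",o[:,:,::-1])
```

```text
z hist (array([ 40,  35,  33,  45,  39,  36,  40,  39,  49,  41,  60,  43,  45,
       445, 519,  15,   0,   0,   0]), array([0.1  , 0.105, 0.11 , 0.115, 0.12 , 0.125, 0.13 , 0.135, 0.14 ,
       0.145, 0.15 , 0.155, 0.16 , 0.165, 0.17 , 0.175, 0.18 , 0.185,
       0.19 , 0.195]))
0.17011472638216632 984 ((578.7388305664062, 13.646492004394531), (19.199649810791016, 239.7894744873047), 16.748868942260742)
[[ 0.5349953   0.1256885 ]
 [ 0.60409725 -0.1039284 ]
 [ 0.62248236 -0.09839551]
 [ 0.5533804   0.13122138]]
x axis [0.957577  0.2881775] 16.748877
face centre [0.58735702 0.01624009]
brass 4 [286.   203.75]
0.013 [0.60250674 0.01101061 0.15279538] along y from mid -0.00937343628834071
0.015 [0.60479678 0.01034126 0.15461208] along y from mid -0.010674327255037207
rail ends [[ 0.61391693 -0.0720151   0.14946569]
 [ 0.5591885   0.10984049  0.1481225 ]] [np.float64(-0.0921651023110943), np.float64(0.09774712698488898)]
face depth off [0.00023375 0.00193556 0.00349364]
face corner proj [[238.78992626 210.99560979]
 [328.86746517 177.55234774]]
```

View pics/c2.png

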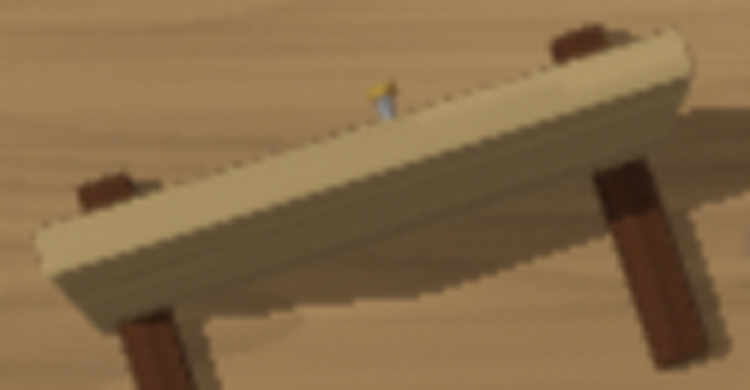

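The top crop shows the brass head at crop (382,91), i.e. top pixel (283.7,195.2), sticking out of the far side. The board top is at 0.170 m. I'll check the screw in the top view and work out where the wrist camera sits.

```bash
cat >> h.py <<'E'
FC=np.array([.5874,.0162]);BX=np.array([np.cos(np.radians(16.75)),np.sin(np.radians(16.75))]);BY=np.array([-BX[1],BX[0]])
def rows(target_p,target_yaw_y,s):
    "shift/turn in tool axes to bring the tool to target_p, pointing down, tool y at yaw (deg)"
    a=np.radians(target_yaw_y);y=np.array([np.cos(a),np.sin(a),0]);z=np.array([0,0,-1.]);T=np.c_[np.cross(y,z),y,z]
    R0=R.from_quat(s["eef_rot"]).as_matrix()
    return R0.T@(np.array(target_p)-s["tool_pos"]),R.from_matrix(R0.T@T).as_rotvec()
E
python3 - <<'E'
from h import *;from plant import *
_,_,c=load("top0")
S=onplane([[283.7,195.2]],c,[0,0,.152],np.array([0,0,1.]))[0];print("screw top",S,"out",(S[:2]-FC)@BX,"along",(S[:2]-FC)@BY)
s=get_state();w=camera_params("wrist");Rt=R.from_quat(s["eef_rot"]).as_matrix();Rc=R.from_rotvec(w["rvec"]).as_matrix()
C=-Rc.T@w["tvec"];print("cam in tool",Rt.T@(C-s["tool_pos"]),"\naxes",(Rt.T@Rc.T).round(3),{k:w[k] for k in("fx","cx","cy","k1")})
for n,p,y in(("plate",[.4695,.2685,.22],-19.7),):
    a,b=rows(p,y,s);print(n,a.round(4),b.round(4))
E
```

```text
screw top [0.60358085 0.00688389 0.152     ] out 0.012809448870629674 along -0.01358410402422683
cam in tool [ 6.74971499e-02 -1.34623588e-04 -1.46042308e-01] 
axes [[ 0.    -0.965 -0.261]
 [ 1.     0.     0.002]
 [-0.002 -0.261  0.965]] {'fx': 353.1448268163852, 'cx': 272.51727802282164, 'cy': 211.3203202872996, 'k1': -0.022189985354027855}
plate [ 0.5396 -0.6626  0.019 ] [-1.600e-03 -6.000e-04 -7.781e-01]
```

Run:
```python
from h import *;from plant import *
s=get_state();a,b=rows([*(FC-.07*BY+.01*BX),.25],16.75,s);print(a.round(4),b.round(4))
```

```text
[ 0.5353 -0.3135 -0.0115] [-1.4000e-03 -1.1000e-03 -1.4143e+00]
```

```bash
python3 -m handwheel '[[1,0.04,-0.02,0,0,0,-0.1],[1,0.08,-0.05,0,0,0,-0.24],[1,0.13,-0.07,0,0,0,-0.38],[1,0.17,-0.1,0,0,0,-0.52],[1,0.21,-0.12,0,0,0,-0.66],[1,0.25,-0.15,0,0,0,-0.8],[1,0.3,-0.17,0,0,0,-0.94],[1,0.34,-0.2,-0.01,0,0,-1.08],[1,0.38,-0.22,-0.01,0,0,-1.2],[1,0.42,-0.245,-0.011,0,0,-1.3]]'
python3 - <<'E'
from h import *;from plant import *
s=get_state();a,b=rows([*(FC-.07*BY+.01*BX),.25],16.75,s);print(a.round(4),b.round(4),np.round(s["q"],2))
E
```

```text
clock: 1.1
tool_pos: [0.5443, -0.1584, 0.2497]
eef_rot: [0.64, 0.769, 0.0, 0.0]
contact_force: [1.1, -0.2, 0.3]
opening: 1.0
finger_force: 0.0
[ 0.0954  0.0917 -0.0002] [ 3.000e-04  1.000e-04 -1.098e-01] [ 0.52  0.64 -0.54  1.72  0.4   0.89 -0.  ]
```

```bash
python3 -m handwheel '[[1,0.03,0.03,0,0,0,-0.04],[1,0.06,0.06,0,0,0,-0.07],[1,0.085,0.083,0,0,0,-0.1],[1,0.0954,0.0917,0,0,0,-0.11],[1,0.0954,0.0917,0,0,0,-0.11]]'
python3 - <<'E'
from h import *;from plant import *
s=get_state();w=camera_params("wrist");p,d=snapshot("wrist");np.savez("pics/w1.npz",p=p,d=d,**w);cv2.imwrite("pics/w1.png",p[:,:,::-1])
print(s["tool_pos"],s["contact_force"],"proj mid rail & screw guess",proj([[*FC,.15],[*(FC-.011*BY+.013*BX),.15]],w))
E
```

```text
clock: 1.6
tool_pos: [0.6168, -0.048, 0.2493]
eef_rot: [0.597, 0.802, 0.0, -0.001]
contact_force: [-0.0, 0.9, 0.3]
opening: 1.003
finger_force: 0.0
[ 0.61681395 -0.04795359  0.24931395] [-0.03552927  0.89707491  0.31160341] proj mid rail & screw guess [[256.74104015 111.24311712]
 [276.12012049 128.04097227]]
```

View pics/w1.png

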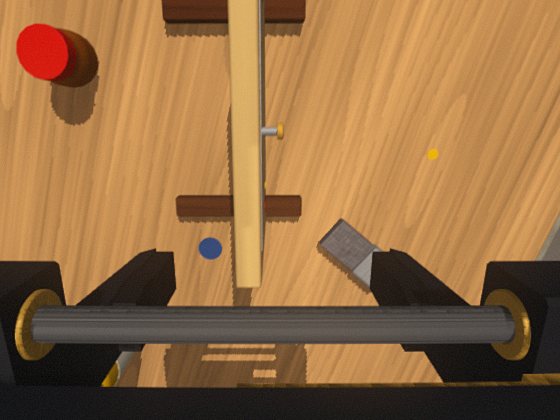

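The wrist view shows the screw clearly: brass head at (281,131), shank joining the face at (262,131), and the board top between u≈231 and 262, ending at row 287.

Run:
```python
from h import *
p,d,c=load("w1");hsv=cv2.cvtColor(p,cv2.COLOR_RGB2HSV).astype(int)
roi=np.zeros(d.shape,bool);roi[120:142,272:290]=1
# head: differs from floor: use depth
X=cloud(d,c);m=roi&(X[...,2]>.13);u=np.argwhere(m)[:,::-1];print("head px",len(u),u.min(0),u.max(0))
V=np.array([0,0,1.])
def ob(uv,z):
    P=onplane(uv,c,[0,0,z],V)[:,:2];return np.c_[(P-FC)@BX,(P-FC)@BY].round(4)
q=u[u[:,0]>=277];print("centre",u.mean(0),ob([[u[:,0].mean(),(u[:,1].min()+u[:,1].max())/2]],.153))
print("head out max (z=.15)",ob([[u[:,0].max()+.5,131]],.15),"rows extent at z .15",ob([[281,u[:,1].min()-.5],[281,u[:,1].max()+.5]],.15))
# board top
m=(X[...,2]>.163)&(X[...,2]<.177);m[:, :200]=0;m[:,300:]=0;m[300:]=0
for r in(30,80,110,160,200,240,270):
    k=np.flatnonzero(m[r]);print(r,k.min(),k.max(),ob([[k.min()-.5,r],[k.max()+.5,r]],.17).tolist(),end="; ")
k=np.flatnonzero(m[:,248]);print("\nend",k.max(),ob([[248,k.max()+.5]],.17))
print([hsv[131,u].tolist() for u in range(258,290)])
```

```text
head px 157 [272 121] [287 139]
centre [278.40764331 129.94904459] [[ 0.0145 -0.0122]]
head out max (z=.15) [[ 0.0207 -0.013 ]] rows extent at z .15 [[ 0.0163 -0.006 ]
 [ 0.0163 -0.0186]]
30 229 259 [[-0.0151, 0.0456], [0.003, 0.0456]]; 80 230 259 [[-0.0153, 0.018], [0.0027, 0.0179]]; 110 231 260 [[-0.0153, 0.0005], [0.0032, 0.0005]]; 160 233 260 [[-0.0149, -0.0302], [0.0029, -0.0302]]; 200 234 261 [[-0.0151, -0.0563], [0.0033, -0.0564]]; 240 235 261 [[-0.0152, -0.0841], [0.003, -0.0841]]; 270 236 261 [[-0.0152, -0.1061], [0.0028, -0.1062]]; 
end 286 [[-0.0068 -0.1187]]
[[17, 141, 184], [17, 136, 148], [13, 64, 152], [9, 25, 172], [15, 27, 168], [15, 27, 171], [13, 27, 170], [13, 27, 172], [13, 24, 168], [14, 22, 172], [13, 29, 167], [12, 25, 172], [13, 25, 166], [17, 27, 168], [13, 27, 168], [17, 24, 168], [8, 23, 169], [19, 17, 166], [8, 31, 146], [17, 162, 167], [19, 204, 212], [19, 196, 217], [19, 196, 221], [19, 196, 226], [18, 185, 207], [16, 156, 160], [15, 143, 175], [15, 146, 188], [16, 150, 190], [16, 147, 194], [16, 149, 192], [16, 151, 189]]
```

Run:
```python
from h import *;from plant import *
p,d,c=load("w1");hsv=cv2.cvtColor(p,cv2.COLOR_RGB2HSV).astype(int)
s_=hsv[110:150,277:284];m=s_[...,1]>180;r=np.flatnonzero(m.sum(1)>=3)+110;print("brass rows",r.min(),r.max())
sh=hsv[110:150,264:274,1]<60;r2=np.flatnonzero(sh.sum(1)>=5)+110;print("shank rows",r2.min(),r2.max())
for a,z in((r,.15),(r2,.15)):
    P=onplane([[281,a.min()-.5],[281,a.max()+.5]],c,[0,0,z],np.array([0,0,1.]))[:,:2];print((P-FC)@BY)
s=get_state();a,b=rows([.4695,.2685,.20],-19.7,s);print(a.round(4),b.round(4))
```

```text
brass rows 124 138
shank rows 128 134
[-0.00800777 -0.01796977]
[-0.0106445 -0.0152933]
[ 0.3477 -0.0498  0.0491] [-0.0014  0.0012  0.6318]
```

```bash
python3 -m handwheel '[[1,0.03,0,0,0,0,0.06],[1,0.07,-0.01,0,0,0,0.14],[1,0.12,-0.02,0,0,0,0.24],[1,0.16,-0.025,0,0,0,0.33],[1,0.21,-0.03,0.01,0,0,0.42],[1,0.25,-0.035,0.02,0,0,0.5],[1,0.29,-0.04,0.03,0,0,0.57],[1,0.325,-0.047,0.04,0,0,0.61],[1,0.342,-0.049,0.047,0,0,0.63],[1,0.3477,-0.0498,0.049,-0.001,0.001,0.632]]';python3 -m handwheel '[[1,0,0,0,0,0,0],[1,0,0,0,0,0,0]]'
python3 - <<'E'
from h import *;from plant import *
s=get_state();w=camera_params("wrist");p,d=snapshot("wrist");np.savez("pics/w2.npz",p=p,d=d,**w);cv2.imwrite("pics/w2.png",p[:,:,::-1])
c=w;X=cloud(d,c);hsv=cv2.cvtColor(p,cv2.COLOR_RGB2HSV)
m=(abs(X[...,2]-.155)<.006)&(hsv[...,0]>95)&(hsv[...,0]<130)&(hsv[...,1]>80);print(m.sum(),s["tool_pos"],s["q"])
uv=np.argwhere(m)[:,::-1].astype(float);P=onplane(uv,c,[0,0,.155],np.array([0,0,1.]))[:,:2]
print(uv.min(0),uv.max(0),cv2.minAreaRect((P*1000).astype(np.float32)))
E
```

```text
clock: 2.65
tool_pos: [0.4693, 0.2686, 0.2002]
eef_rot: [0.818, 0.576, -0.0, 0.0]
contact_force: [0.5, -1.4, 0.9]
opening: 0.997
finger_force: 0.0
clock: 2.85
tool_pos: [0.4715, 0.2665, 0.201]
eef_rot: [0.819, 0.574, 0.001, 0.001]
contact_force: [0.1, -0.5, 0.8]
opening: 1.0
finger_force: 0.0
864 [0.47147482 0.26651352 0.2009525 ] [-0.41192073  0.64151106 -0.30917203  1.85625405  0.29394995  0.68728527
 -1.23966241]
[263. 197.] [276. 259.] ((472.2215270996094, 271.5694274902344), (37.18520736694336, 7.579329490661621), 70.2622299194336)
```

View pics/w2.png

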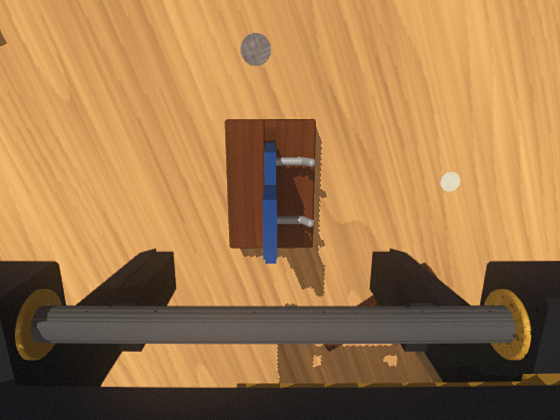

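The wrist view shows the tab top at cols 263–276, rows 197–259, with the hooks pointing right (tool +y). The fingers are centred at about col 273, so the plate is nearly centred between them.

Run:
```python
from h import *;from plant import *
s=get_state();print(s["clock"],s["tool_pos"],s["qd"])
a,b=rows([.4720,.2712,.122],-19.7,s);print(a.round(4),b.round(4))
```

```text
2.9 [0.47152912 0.26670045 0.20101854] [-0.00285865  0.00309377 -0.00633753 -0.00123739 -0.00248139 -0.00262458
 -0.0027541 ]
[ 0.0044 -0.0013  0.079 ] [ 0.0021 -0.0003 -0.0038]
```

```bash
python3 -m handwheel '[[1,0.004,-0.001,0.02,0,0,0],[1,0.0045,-0.0013,0.05,0,0,0],[1,0.0045,-0.0013,0.07,0,0,0],[1,0.0045,-0.0013,0.079,0,0,0],[1,0.0045,-0.0013,0.079,0,0,0],[0.4,0.0045,-0.0013,0.079,0,0,0],[0.2,0.0045,-0.0013,0.079,0,0,0],[0.0,0.0045,-0.0013,0.079,0,0,0],[0.0,0.0045,-0.0013,0.079,0,0,0],[0.0,0.0045,-0.0013,0.079,0,0,0]]' 8;  python3 -m handwheel '[[0,0,0,0,0,0,0],[0,0,0,0,0,0,0],[0,0,0,0,0,0,0]]' 8
```

```text
clock: 3.9
tool_pos: [0.4707, 0.2741, 0.1221]
eef_rot: [0.818, 0.576, 0.001, -0.0]
contact_force: [1.0, 0.4, -0.1]
opening: 0.571
finger_force: 0.0
clock: 4.2
tool_pos: [0.4705, 0.274, 0.1217]
eef_rot: [0.818, 0.576, 0.001, -0.0]
contact_force: [0.8, -0.0, -0.6]
opening: 0.298
finger_force: 0.0
```

```bash
python3 -m handwheel '[[0,0,0,0,0,0,0],[0,0,0,0,0,0,0],[0,0,0,0,0,0,0],[0,0,0,0,0,0,0]]' 8;  python3 -m handwheel '[[0,0,0,0,0,0,0],[0,0,0,0,0,0,0],[0,0,0,0,0,0,0]]' 40
```

```text
clock: 4.6
tool_pos: [0.4707, 0.2739, 0.1217]
eef_rot: [0.818, 0.576, 0.001, -0.0]
contact_force: [0.5, 1.0, -1.7]
opening: 0.085
finger_force: 8.0
clock: 4.9
tool_pos: [0.4706, 0.2739, 0.1217]
eef_rot: [0.818, 0.576, 0.001, -0.0]
contact_force: [1.9, -0.4, -0.3]
opening: 0.084
finger_force: 40.0
```

```bash
python3 -m handwheel '[[0,0,0,-0.01,0,0,0],[0,0,0,-0.025,0,0,0],[0,0,0,-0.05,0,0,0],[0,0,0,-0.08,0,0,0],[0,0,0,-0.11,0,0,0],[0,0,0,-0.125,0,0,0],[0,0,0,-0.125,0,0,0],[0,0,0,-0.125,0,0,0]]' 40
python3 - <<'E'
from h import *;from plant import *
s=get_state()
for o,al in((.08,.18),(.08,-.013)):
  a,b=rows([*(FC+o*BX+al*BY),.245],16.75,s);print(a.round(4),b.round(4))
E
```

```text
clock: 5.7
tool_pos: [0.4699, 0.2735, 0.2466]
eef_rot: [0.818, 0.576, 0.0, -0.0]
contact_force: [-0.3, 0.3, -1.1]
opening: 0.085
finger_force: 40.0
[-0.0103  0.1548  0.0016] [ 4.000e-04 -4.000e-04 -6.363e-01]
[-0.1655  0.2695  0.0016] [ 4.000e-04 -4.000e-04 -6.363e-01]
```

```bash
python3 -m handwheel '[[0,0,0.03,0,0,0,-0.08],[0,-0.003,0.07,0,0,0,-0.2],[0,-0.007,0.11,0,0,0,-0.34],[0,-0.012,0.15,0.001,0,0,-0.46],[0,-0.03,0.17,0.0016,0,0,-0.56],[0,-0.06,0.19,0.0016,0,0,-0.61],[0,-0.1,0.22,0.0016,0,0,-0.636],[0,-0.135,0.248,0.0016,0,0,-0.636],[0,-0.158,0.264,0.0016,0,0,-0.636],[0,-0.1655,0.2695,0.0016,0,0,-0.636]]' 40;python3 -m handwheel '[[0,0,0,0,0,0,0],[0,0,0,0,0,0,0],[0,0,0,0,0,0,0]]' 40
python3 - <<'E'
from h import *;from plant import *
s=get_state();w=camera_params("wrist");p,d=snapshot("wrist");np.savez("pics/w3.npz",p=p,d=d,**w);cv2.imwrite("pics/w3.png",p[:,:,::-1])
P=s["tool_pos"];print((P[:2]-FC)@BX,(P[:2]-FC)@BY,P[2],R.from_quat(s["eef_rot"]).as_matrix().round(4),np.round(s["q"],2))
E
```

```text
clock: 6.7
tool_pos: [0.6681, 0.0212, 0.2425]
eef_rot: [0.599, 0.801, -0.002, -0.0]
contact_force: [-0.5, -1.1, -2.3]
opening: 0.085
finger_force: 40.0
clock: 7.0
tool_pos: [0.6675, 0.0305, 0.245]
eef_rot: [0.595, 0.804, 0.001, -0.001]
contact_force: [-0.7, 0.7, -1.7]
opening: 0.085
finger_force: 40.0
0.0808125402018126 -0.009437782787004679 0.24495039551428988 [[-2.919e-01  9.565e-01  1.000e-04]
 [ 9.564e-01  2.919e-01  2.800e-03]
 [ 2.700e-03  9.000e-04 -1.000e+00]] [ 0.15  0.78 -0.54  1.4   0.42  1.07 -0.16]
```

View pics/w3.png

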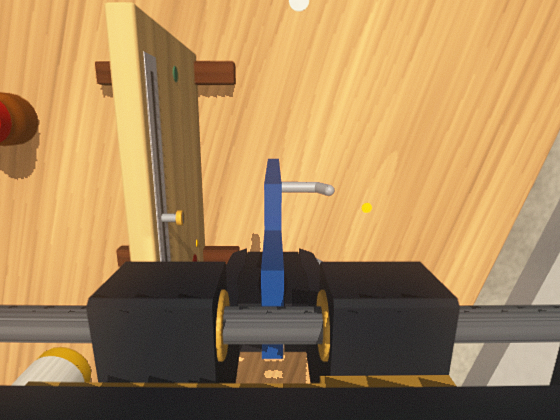

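The wrist view shows the held plate edge-on at cols 266–284, with its shoulder end at row 159 and the tab's far edge near row 232. The hooks face outward (right), and the screw head is at (179,217) on the left.

```bash
cat > meas.py <<'E'
from h import *
def meas(n,tp,plate=True,hd=None):
    p,d,c=load(n);X=cloud(d,c);hsv=cv2.cvtColor(p,cv2.COLOR_RGB2HSV).astype(int)
    V=np.array([0,0,1.])
    def ob(uv,z):
        P=onplane(uv,c,[0,0,z],V)[:,:2];return np.c_[(P-FC)@BX,(P-FC)@BY].round(4)
    b=(hsv[...,0]>95)&(hsv[...,0]<130)&(hsv[...,1]>80)&(hsv[...,2]>30)
    b[:, :200]=0;b[:,330:]=0
    zu=tp[2]-.1117
    sh=b&(abs(X[...,2]-(zu+.1))<.008); tb=b&(abs(X[...,2]-(zu+.145))<.008)
    for nm,m,z in(("shoulder",sh,zu+.1),("tab",tb,zu+.145)):
        uv=np.argwhere(m)[:,::-1]
        if len(uv)<5: print(nm,"none");continue
        r=np.flatnonzero(m.sum(1)>=5);q=[]
        for rr in (r.min(),r.max()): q.append((np.median(np.flatnonzero(m[rr])),rr))
        print(nm,len(uv),"medz",np.median(X[m][:,2])-z,q,ob([(q[0][0],q[0][1]-.5),(q[1][0],q[1][1]+.5)],z).tolist(),"cols mid row",[ (k.min(),k.max()) for k in [np.flatnonzero(m[(r.min()+r.max())//2])]],[ob([(k.min()-.5,rr),(k.max()+.5,rr)],z).tolist() for rr in (r.min()+3,r.max()-3) for k in [np.flatnonzero(m[rr])]])
    br=(hsv[...,1]>180)&(hsv[...,2]>130)&(X[...,2]>.13)&(X[...,2]<.165)
    n_,lab,st,ce=cv2.connectedComponentsWithStats(br.astype(np.uint8))
    for i in range(1,n_):
        if 25<st[i,4]<600: print("brass",st[i].tolist(),ob([[ce[i,0],ce[i,1]]],.1515),ob([[ce[i,0],st[i,1]-.5],[ce[i,0],st[i,1]+st[i,3]-.5]],.15).tolist(), "out edge",ob([[st[i,0]+st[i,2]-.5,ce[i,1]]],.15).tolist())
    return X,b,c
E
python3 - <<'E'
from meas import *;from plant import *
s=get_state();print(s["tool_pos"]);meas("w3",s["tool_pos"]);meas("w1",[0.61681395,-0.04795359,0.24931395])
E
```

```text
[0.66769829 0.03005035 0.24512234]
shoulder 861 medz 6.044288656176233e-05 [(np.float64(271.0), np.int64(181)), (np.float64(272.5), np.int64(235))] [[0.0808, 0.0292], [0.0816, 0.0029]] cols mid row [(np.int64(265), np.int64(280))] [[[0.0779, 0.0275], [0.0851, 0.0276]], [[0.0778, 0.0047], [0.0854, 0.0047]]]Traceback (most recent call last):
  File "<stdin>", line 2, in <module>
  File "meas.py", line 16, in meas
    print(nm,len(uv),"medz",np.median(X[m][:,2])-z,q,ob([(q[0][0],q[0][1]-.5),(q[1][0],q[1][1]+.5)],z).tolist(),"cols mid row",[ (k.min(),k.max()) for k in [np.flatnonzero(m[(r.min()+r.max())//2])]],[ob([(k.min()-.5,rr),(k.max()+.5,rr)],z).tolist() for rr in (r.min()+3,r.max()-3) for k in [np.flatnonzero(m[rr])]])
                                                                                                                                  ~~~~~^^
    return umr_minimum(a, axis, None, out, keepdims, initial, where)
ValueError: zero-size array to reduction operation minimum which has no identity
```

```bash
sed -i 's/if len(uv)<5:/if m.sum(1).max()<5 or nm=="tab":/' meas.py
python3 - <<'E'
from meas import *;from plant import *
s=get_state();print(s["tool_pos"]);meas("w3",s["tool_pos"]);meas("w1",[0.61681395,-0.04795359,0.24931395])
E
```

```text
[0.66769829 0.03005035 0.24512234]
shoulder 861 medz 6.044288656176233e-05 [(np.float64(271.0), np.int64(181)), (np.float64(272.5), np.int64(235))] [[0.0808, 0.0292], [0.0816, 0.0029]] cols mid row [(np.int64(265), np.int64(280))] [[[0.0779, 0.0275], [0.0851, 0.0276]], [[0.0778, 0.0047], [0.0854, 0.0047]]]
tab none
brass [176, 210, 6, 15, 75] [[ 0.0155 -0.0119]] [[0.0155, -0.0066], [0.0148, -0.0177]] out edge [[0.017, -0.0123]]
shoulder none
tab none
brass [278, 124, 5, 14, 68] [[ 0.0156 -0.0126]] [[0.0156, -0.008], [0.0156, -0.0173]] out edge [[0.0173, -0.0126]]
```

```bash
python3 -m handwheel '[[0,0,-0.01,0.01,0,0,0],[0,-0.001,-0.02,0.02,0,0,0],[0,-0.0016,-0.03,0.03,0,0,0],[0,-0.0016,-0.04,0.036,0,0,0],[0,-0.0016,-0.048,0.0384,0,0,0],[0,-0.0016,-0.0515,0.0384,0,0,0],[0,-0.0016,-0.0515,0.0384,0,0,0],[0,-0.0016,-0.0515,0.0384,0,0,0],[0,-0.0016,-0.0515,0.0384,0,0,0]]' 40
python3 - <<'E'
from meas import *;from plant import *
s=get_state();w=camera_params("wrist");p,d=snapshot("wrist");np.savez("pics/w4.npz",p=p,d=d,**w);cv2.imwrite("pics/w4.png",p[:,:,::-1])
P=s["tool_pos"];print((P[:2]-FC)@BX,(P[:2]-FC)@BY,P[2],R.from_quat(s["eef_rot"]).as_matrix().round(4).tolist());meas("w4",P)
E
```

```text
clock: 7.95
tool_pos: [0.6201, 0.0113, 0.207]
eef_rot: [0.597, 0.803, 0.001, 0.001]
contact_force: [0.7, -0.0, -2.4]
opening: 0.085
finger_force: 40.0
0.02992989010586382 -0.014170261711262677 0.20703673547652374 [[-0.288, 0.9576, 0.0023], [0.9576, 0.288, 0.0013], [0.0006, 0.0026, -1.0]]
shoulder 895 medz 0.00021244166207701198 [(np.float64(272.5), np.int64(181)), (np.float64(272.0), np.int64(235))] [[0.0308, 0.0244], [0.0305, -0.0019]] cols mid row [(np.int64(265), np.int64(280))] [[[0.0267, 0.0228], [0.0348, 0.0228]], [[0.027, -0.0001], [0.0345, -0.0001]]]
tab none
brass [244, 219, 7, 17, 99] [[ 0.0158 -0.0116]] [[0.0158, -0.0068], [0.0156, -0.0175]] out edge [[0.0176, -0.0121]]
```

View pics/w4.png

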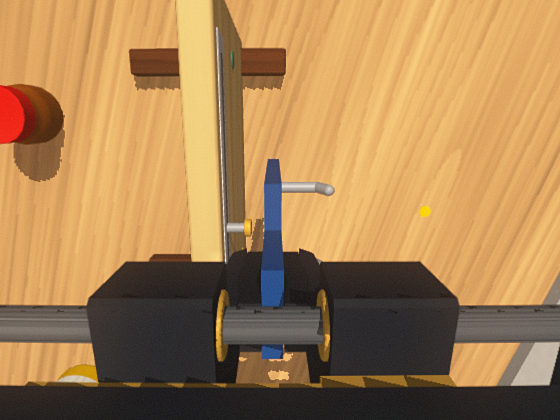

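The view shows the plate 8 mm in front of the brass head (247,227), with the plate's shoulder end at row 181. By measurement the plate centre is at −15.6 mm along the board and the screw at −12.1 mm, so I'll shift +3.4 mm.

```bash
python3 -m handwheel '[[0,0.0034,0,0,0,0,0],[0,0.0034,0,0,0,0,0],[0,0.0034,0,0,0,0,0],[0,0.0034,0,0,0,0,0]]' 40
cat > look.py <<'E'
import sys
from meas import *;from plant import *
n=sys.argv[1]
s=get_state();w=camera_params("wrist");p,d=snapshot("wrist");np.savez(f"pics/{n}.npz",p=p,d=d,**w);cv2.imwrite(f"pics/{n}.png",p[:,:,::-1])
P=s["tool_pos"];F=s["contact_force"];print("tcp out,along,z",(P[:2]-FC)@BX,(P[:2]-FC)@BY,P[2],"F out,along,z",F[:2]@BX,F[:2]@BY,F[2]);meas(n,P)
E
python3 look.py w5;python3 look.py w6
```

```text
clock: 8.4
tool_pos: [0.6185, 0.0141, 0.2066]
eef_rot: [0.597, 0.802, 0.001, 0.0]
contact_force: [-1.0, 0.1, -2.1]
opening: 0.091
finger_force: 40.0
tcp out,along,z 0.029218389951068027 -0.010993219285802144 0.20662768103618206 F out,along,z -0.9664641278180438 0.40973165719548205 -2.1419341856775853
shoulder 898 medz 0.00013836541323528073 [(np.float64(272.5), np.int64(181)), (np.float64(271.0), np.int64(235))] [[0.03, 0.0276], [0.0293, 0.0013]] cols mid row [(np.int64(265), np.int64(280))] [[[0.0259, 0.026], [0.0341, 0.026]], [[0.0263, 0.0031], [0.0338, 0.0031]]]
tab none
brass [246, 224, 7, 18, 97] [[ 0.0157 -0.0116]] [[0.0157, -0.0066], [0.0155, -0.0181]] out edge [[0.018, -0.0121]]
tcp out,along,z 0.029177255852741946 -0.011073020174975435 0.20660281006498607 F out,along,z 0.31373481043392865 -0.47489159291146177 -2.1023026348576783
shoulder 893 medz 0.00019291249970546098 [(np.float64(272.0), np.int64(181)), (np.float64(274.0), np.int64(235))] [[0.0298, 0.0275], [0.0307, 0.0013]] cols mid row [(np.int64(265), np.int64(280))] [[[0.0259, 0.0259], [0.0336, 0.0259]], [[0.0262, 0.003], [0.0338, 0.003]]]
tab none
brass [246, 224, 6, 17, 96] [[ 0.0157 -0.0116]] [[0.0157, -0.0067], [0.0155, -0.0175]] out edge [[0.0174, -0.0121]]
```

Aligned to within about 0.3 mm, so I'll advance gently toward the head and watch the force.

```bash
python3 -m handwheel '[[0,0,-0.003,0,0,0,0],[0,0,-0.006,0,0,0,0],[0,0,-0.008,0,0,0,0],[0,0,-0.0095,0,0,0,0],[0,0,-0.011,0,0,0,0],[0,0,-0.011,0,0,0,0],[0,0,-0.011,0,0,0,0]]' 40;python3 look.py w7
```

```text
clock: 9.2
tool_pos: [0.6079, 0.011, 0.2066]
eef_rot: [0.597, 0.802, 0.001, 0.0]
contact_force: [-0.1, 0.4, -1.8]
opening: 0.09
finger_force: 40.0
tcp out,along,z 0.018100803091337967 -0.01089232972154198 0.2066057157862466 F out,along,z -0.001205095718173856 0.4294103404746826 -1.7962450319422048
shoulder 900 medz 0.00019218800441272998 [(np.float64(272.5), np.int64(181)), (np.float64(271.5), np.int64(235))] [[0.0189, 0.0277], [0.0185, 0.0014]] cols mid row [(np.int64(265), np.int64(280))] [[[0.0148, 0.026], [0.023, 0.026]], [[0.0147, 0.0031], [0.0227, 0.0031]]]
tab none
```

```bash
python3 -m handwheel '[[0,0,-0.0015,0,0,0,0],[0,0,-0.003,0,0,0,0],[0,0,-0.0045,0,0,0,0],[0,0,-0.006,0,0,0,0],[0,0,-0.007,0,0,0,0],[0,0,-0.007,0,0,0,0]]' 40;python3 -m handwheel '[[0,0,-0.001,0,0,0,0],[0,0,-0.002,0,0,0,0],[0,0,-0.003,0,0,0,0],[0,0,-0.003,0,0,0,0],[0,0,-0.003,0,0,0,0]]' 40;python3 look.py w8
```

```text
clock: 9.85
tool_pos: [0.6011, 0.0089, 0.2066]
eef_rot: [0.597, 0.802, 0.001, 0.0]
contact_force: [0.5, 0.1, -2.0]
opening: 0.084
finger_force: 40.0
clock: 10.35
tool_pos: [0.5984, 0.0079, 0.2066]
eef_rot: [0.597, 0.802, 0.001, 0.0]
contact_force: [-0.0, 0.3, -1.5]
opening: 0.085
finger_force: 40.0
tcp out,along,z 0.008129540049811897 -0.011126383032177181 0.2066008298553145 F out,along,z 0.0681962440340843 0.29806380129260046 -1.5119884154033307
shoulder 917 medz 0.00014108344563673603 [(np.float64(276.0), np.int64(181)), (np.float64(272.0), np.int64(235))] [[0.0105, 0.0275], [0.0087, 0.0012]] cols mid row [(np.int64(264), np.int64(280))] [[[0.0049, 0.0259], [0.0126, 0.0259]], [[0.0052, 0.0029], [0.0127, 0.0029]]]
tab none
brass [282, 224, 6, 17, 92] [[ 0.0161 -0.0118]] [[0.0161, -0.0067], [0.0162, -0.0175]] out edge [[0.0181, -0.0123]]
```

The brass head is now visible in front of the plate (282,232), so the head has passed through with no force. Next I'll slide down.

```bash
python3 -m handwheel '[[0,0,0,0.002,0,0,0],[0,0,0,0.004,0,0,0],[0,0,0,0.006,0,0,0],[0,0,0,0.008,0,0,0],[0,0,0,0.01,0,0,0],[0,0,0,0.01,0,0,0]]' 40;python3 -m handwheel '[[0,0,0,0.002,0,0,0],[0,0,0,0.004,0,0,0],[0,0,0,0.006,0,0,0],[0,0,0,0.008,0,0,0],[0,0,0,0.009,0,0,0],[0,0,0,0.009,0,0,0]]' 40;python3 look.py w9
```

```text
clock: 11.0
tool_pos: [0.5983, 0.0084, 0.1962]
eef_rot: [0.597, 0.803, 0.001, -0.0]
contact_force: [-0.9, 1.4, -2.8]
opening: 0.085
finger_force: 40.0
clock: 11.6
tool_pos: [0.5983, 0.0083, 0.1874]
eef_rot: [0.597, 0.803, 0.001, -0.0]
contact_force: [-0.3, 1.4, -2.0]
opening: 0.089
finger_force: 40.0
tcp out,along,z 0.008179153904235055 -0.010703360902847521 0.18737090040353166 F out,along,z 0.115353883147576 1.4300888837929313 -1.9569434095957077
shoulder 899 medz 0.00028038681163478074 [(np.float64(273.0), np.int64(181)), (np.float64(269.5), np.int64(235))] [[0.0092, 0.0279], [0.0076, 0.0016]] cols mid row [(np.int64(264), np.int64(280))] [[[0.0049, 0.0263], [0.0131, 0.0263]], [[0.0053, 0.0034], [0.0128, 0.0034]]]
tab none
brass [282, 235, 7, 17, 103] [[ 0.016  -0.0108]] [[0.016, -0.0066], [0.0161, -0.0166]] out edge [[0.0179, -0.0114]]
```

```bash
python3 -m handwheel '[[0,0,0,0.001,0,0,0],[0,0,0,0.002,0,0,0],[0,0,0,0.0025,0,0,0],[0,0,0,0.0025,0,0,0],[0,0,0,0.0025,0,0,0]]' 40;python3 -m handwheel '[[0,0,0,0.0005,0,0,0],[0,0,0,0.0005,0,0,0],[0,0,0,0.0005,0,0,0]]' 40
```

```text
clock: 12.15
tool_pos: [0.5984, 0.0083, 0.1851]
eef_rot: [0.597, 0.803, 0.001, 0.0]
contact_force: [-0.6, 2.8, -1.0]
opening: 0.086
finger_force: 40.0
clock: 12.45
tool_pos: [0.5984, 0.0082, 0.1847]
eef_rot: [0.597, 0.802, 0.001, 0.0]
contact_force: [0.4, 3.1, -0.8]
opening: 0.088
finger_force: 40.0
```

```bash
python3 -m handwheel '[[0,0.0004,0,0.0005,0,0,0],[0,0.0004,0,0.0005,0,0,0],[0,0.0004,0,0.0005,0,0,0]]' 40;python3 -m handwheel '[[0,0,0,0.0005,0,0,0],[0,0,0,0.0005,0,0,0],[0,0,0,0.0005,0,0,0]]' 40
```

```text
clock: 12.75
tool_pos: [0.5985, 0.0084, 0.1845]
eef_rot: [0.597, 0.802, 0.001, 0.0]
contact_force: [-1.6, 2.8, 4.0]
opening: 0.089
finger_force: 40.0
clock: 13.05
tool_pos: [0.5985, 0.0084, 0.1843]
eef_rot: [0.597, 0.802, 0.001, 0.001]
contact_force: [-2.6, 1.9, 6.3]
opening: 0.09
finger_force: 40.0
```

The plate is home: it went 22.1 mm down with about 8 N on the shank. I'll ease the vertical load slightly and bring the plate flat against the face.

```bash
python3 -m handwheel '[[0,0.0002,-0.0005,-0.0005,0,0,0],[0,0.0002,-0.001,-0.0005,0,0,0],[0,0.0002,-0.0015,-0.0005,0,0,0],[0,0.0002,-0.0015,-0.0005,0,0,0]]' 40;python3 -m handwheel '[[0,0,-0.0005,0,0,0,0],[0,0,-0.0005,0,0,0,0],[0,0,-0.0005,0,0,0,0]]' 40;python3 look.py w10
```

```text
clock: 13.45
tool_pos: [0.598, 0.0083, 0.1844]
eef_rot: [0.597, 0.802, 0.002, 0.001]
contact_force: [2.1, 2.9, 1.2]
opening: 0.086
finger_force: 40.0
clock: 13.75
tool_pos: [0.5971, 0.0081, 0.1844]
eef_rot: [0.597, 0.802, 0.001, 0.001]
contact_force: [3.5, 2.9, 3.1]
opening: 0.09
finger_force: 40.0
tcp out,along,z 0.0069546855471552035 -0.010512242004982362 0.18440936687570414 F out,along,z 4.159907592514414 1.8201165230884195 3.120141749252207
shoulder 898 medz 0.0002395055296088855 [(np.float64(271.5), np.int64(181)), (np.float64(273.0), np.int64(235))] [[0.0074, 0.0281], [0.008, 0.0018]] cols mid row [(np.int64(265), np.int64(281))] [[[0.0042, 0.0264], [0.0119, 0.0264]], [[0.004, 0.0035], [0.0116, 0.0035]]]
tab none
brass [284, 237, 7, 15, 92] [[ 0.0158 -0.0103]] [[0.0158, -0.0066], [0.0159, -0.0153]] out edge [[0.0177, -0.0108]]
```

```bash
python3 -m handwheel '[[0,0.0003,-0.0005,0,0,0,0],[0,0.0003,-0.0008,0,0,0,0],[0,0.0003,-0.0008,0,0,0,0]]' 40
python3 - <<'E'
from plant import *;print(get_state()["moment"],get_state()["contact_force"])
E
```

```text
clock: 14.1
tool_pos: [0.596, 0.0079, 0.1844]
eef_rot: [0.597, 0.802, 0.001, 0.001]
contact_force: [4.3, 1.9, 3.9]
opening: 0.088
finger_force: 40.0
[ 0.43029569 -1.15508005  0.00197462] [4.33577843 1.88971876 3.88159456]
```

```bash
python3 -m handwheel '[[0,0,-0.0004,0,0,0,0],[0,0,-0.0008,0,0,0,0],[0,0,-0.0008,0,0,0,0]]' 40; python3 look.py w11
python3 - <<'E'
from h import *;from plant import *
print(get_state()["moment"],get_state()["contact_force"])
p,_=snapshot("wrist");q,_=snapshot("scene")
o=np.vstack([cv2.resize(p[150:300,190:340],(560,560)[:2],interpolation=cv2.INTER_CUBIC)]);o2=cv2.resize(q[150:260,240:330],None,fx=4.9,fy=5.09,interpolation=cv2.INTER_CUBIC)
o2=cv2.resize(q[150:260,255:300],(230,560),interpolation=cv2.INTER_CUBIC);cv2.imwrite("pics/c3.png",np.hstack([o,o2])[:,:,::-1])
E
```

```text
clock: 14.4
tool_pos: [0.5959, 0.0079, 0.1844]
eef_rot: [0.597, 0.802, 0.002, 0.001]
contact_force: [5.6, 2.4, 2.8]
opening: 0.086
finger_force: 40.0
tcp out,along,z 0.005775433977764734 -0.010380814649462902 0.1843881675483377 F out,along,z 6.011436640000426 0.7051145919949996 2.780781326492482
shoulder 886 medz 0.00021973147158493855 [(np.float64(273.0), np.int64(181)), (np.float64(270.5), np.int64(235))] [[0.0069, 0.0282], [0.0057, 0.0019]] cols mid row [(np.int64(265), np.int64(281))] [[[0.003, 0.0266], [0.0107, 0.0266]], [[0.0029, 0.0037], [0.0104, 0.0037]]]
tab none
brass [286, 237, 8, 15, 96] [[ 0.016  -0.0103]] [[0.016, -0.0065], [0.0161, -0.0152]] out edge [[0.0181, -0.0109]]
[ 4.96804251e-01 -1.55061075e+00 -5.31619524e-04] [6.57117984 2.23534774 3.22176908]
```

View pics/c3.png

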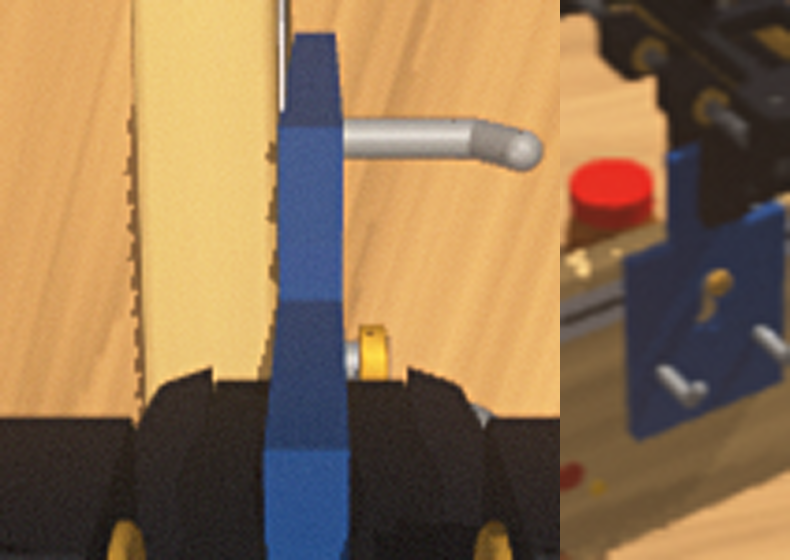

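The crop shows the plate's back face against the board, the screw head at the top of the slot in front of the plate, and the hooks facing outward. I'll release now.

```bash
python3 -m handwheel '[[0,0,0,0,0,0,0],[0,0,0,0,0,0,0],[0,0,0,0,0,0,0]]' 5;python3 -m handwheel '[[0.3,0,0,0,0,0,0],[0.3,0,0,0,0,0,0],[0.3,0,0,0,0,0,0],[0.3,0,0,0,0,0,0]]' 5; python3 -m handwheel '[[0.35,0,0,0,0,0,0],[0.35,0,0,-0.005,0,0,0],[0.35,0,0,-0.02,0,0,0],[0.35,0,0,-0.05,0,0,0],[0.35,0,0,-0.09,0,0,0],[0.35,0,0,-0.12,0,0,0],[0.35,0,0,-0.14,0,0,0],[0.35,0,0,-0.15,0,0,0],[0.35,0,0,-0.15,0,0,0]]' 5
python3 - <<'E'
from h import *;from plant import *
w=camera_params("wrist");p,d=snapshot("wrist");q,ds=snapshot("scene");cs=camera_params("scene")
o=cv2.resize(p[50:330,140:400],(520,560));o2=cv2.resize(q[150:260,240:330],(270,560)[:2],interpolation=cv2.INTER_CUBIC)
cv2.imwrite("pics/c4.png",np.hstack([o,o2])[:,:,::-1])
X=cloud(ds,cs);h=cv2.cvtColor(q,cv2.COLOR_RGB2HSV);m=(h[...,0]>95)&(h[...,0]<130)&(h[...,1]>90);m[:150]=0;m[260:]=0;m[:,:250]=0;m[:,320:]=0
Q=X[m];a=(Q[:,:2]-FC)@BX;z=Q[:,2];k=(a<.02);print(k.sum(),"z",z[k].min(),z[k].max(),"along",((Q[k][:,:2]-FC)@BY).min(),((Q[k][:,:2]-FC)@BY).max(),"out vs z",np.polyfit(z[k]-.15,a[k],1))
E
```

```text
clock: 14.85
tool_pos: [0.5957, 0.0078, 0.1844]
eef_rot: [0.597, 0.802, 0.001, 0.001]
contact_force: [5.4, 1.4, 3.5]
opening: 0.092
finger_force: 5.1
clock: 15.25
tool_pos: [0.5934, 0.0072, 0.1833]
eef_rot: [0.597, 0.802, -0.001, -0.001]
contact_force: [-0.1, -0.1, 0.4]
opening: 0.303
finger_force: 0.0
clock: 16.15
tool_pos: [0.595, 0.0079, 0.3353]
eef_rot: [0.597, 0.802, 0.001, 0.001]
contact_force: [-0.2, -0.5, -0.4]
opening: 0.347
finger_force: 0.0
56 z 0.12035345307397768 0.21987011234192436 along -0.05284087844257937 0.02418827202227266 out vs z [-0.00948141  0.00882371]
```

View pics/c4.png

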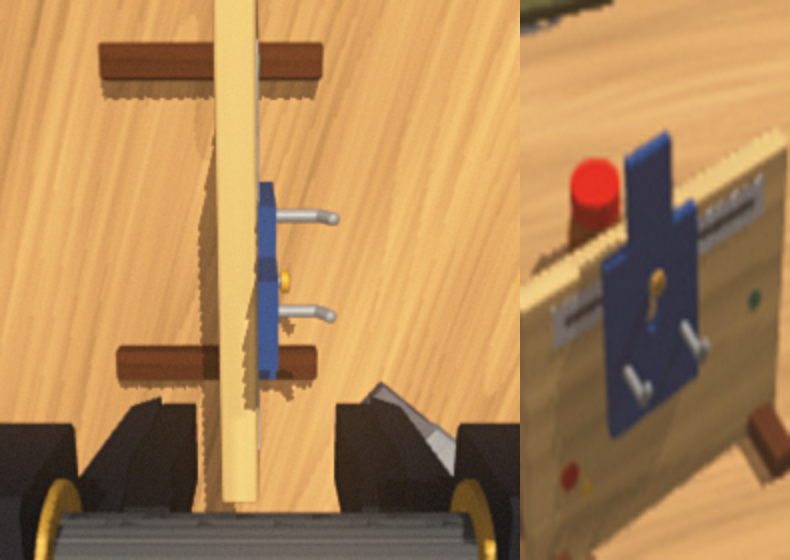

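The view shows the plate hanging upright and flush on the board, with the brass head at the top of the slot, the hooks facing outward, and the gripper clear. I'll hand it in.

```bash
python3 -c "
from plant import *;print(finish_job())"
```

```text
the job is handed in; nothing more can be done
None
```

The plate is hanging on the screw with the slot fully home, upright and flat against the board with its hooks facing outwards. Measured contact forces stayed under about 10 N, the gripper is clear, the tin, jar and brush were not touched, and the job was handed in at about 16 s.

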